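Brake the drawer caddy, shut its stiff drawer, release the brake

TASK

The stiff drawer of the small caddy on its track has been left open, and the caddy would roll away if you just pushed on it. Press the brake pedal at its side firmly (but not brutally) down until it locks the caddy, push the drawer fully home, then flick the pedal fully up again so that the brake is released, without letting the caddy roll from its spot. Leave the other things on the worktop alone.

Things in the scene. Friction and masses are not known exactly. Their poses are not given: they have to be found in the camera images.
- track: White board 260 x 185 x 6 mm, fixed, at a new place and yaw each run. x: the way the caddy rolls (away from the robot), y left, z up; origin at worktop height under mid-travel. Low stops at both ends. An upright 14 mm wide brake rail runs along x, centred 94 mm right (-y) of the origin; its top is 42 mm above the worktop, but up to 6 mm higher or lower from run to run, not shown by any pose.
- caddy: Low light-wood drawer unit on rollers, 120 (x) x 110 (y) mm, top 90 mm above the worktop; a small box lies on its rear half (to 106 mm above the worktop). Axes as the track; origin under its middle, 6 mm above the worktop. Unbraked it rolls along x with only about 1 N of drag, some cm each way. Its drawer faces -x (the robot), its brake pedal is on the right side (-y).
- drawer (a joint): How far the drawer stands open, m: 0 = fully home on a hard stop; starts at 0.02 to 0.035. It slides along the caddy's x with about 11 N of steady friction and no spring; push its front towards +x.
- drawer_face (a point): Centre of the drawer's flat front face (moves with the drawer), 55 mm above the worktop; the face is 106 mm wide (y) and 62 mm high (24 to 86 mm above the worktop), plain, no knob. Axes as the caddy.
- brake_pedal: Steel pedal sticking out to -y. Origin on its hinge pin (along the caddy's x), 35 mm in front (-x), 62 mm right (-y) and 38 mm above the caddy's origin. Axes as the caddy while up; turns about x. It starts fully up, swings down about 0.5 rad to locked (0.3 to 0.8, as the rail stands). Stiff hinge: it stays where left; moving it takes about 6.5 N at the tread, either way.
- tread (a point): Centre of the top of the pedal's flat tread, 32 (x) x 28 (y) x 7 mm; moves with the pedal. Up: 66 mm out (-y) from and 56 mm above the pin; at 0.5 rad down: 85 mm out, 17.5 mm above the pin (61 mm above the worktop), tread level. Press it from above; lift it from below or pinched across its 32 mm width (free on both sides in x; the brake rail is 40 mm inboard).
- foot (a point): Tip of the pedal's sprung rubber foot, 32 mm out from the pin, when not compressed; it meets the top of the brake rail. From there the push needed at the tread rises by 2 to 3 N per mm of tread travel. Pressed with 12 to 15 N at the tread it grips and then holds the caddy against about 16 N by itself; pressed too lightly it slips; over 17 N crushes the foot.
- order_pad: Bystander: flat paper pad 105 x 70 x 14 mm, on the worktop to the right of the caddy.
- filter_box: Bystander: small upright brown carton 50 x 55 x 90 mm, left of the caddy.
- espresso_cup: Bystander: cream espresso cup standing upside down, 64 x 91 x 50 mm, left of the caddy.
- matches: Bystander: small flat red box 36 x 56 x 16 mm lying loose on the rear half of the caddy's top.
- teaspoon: Bystander: teaspoon with red handle, 132 x 26 x 11 mm, front left of the caddy.

How it is judged:
By the outcome, as a careful person would: the job done as asked, in the order asked, and still so for the second after the job is handed in, with the robot touching nothing.
It also fails if it takes over 67 s, if anything falls off the work surface, if the arm or the gripper's body presses on something with over 40 N, if the wrist force passes 120 N, or if a joint passes its speed limit or range.

ROBOT

A 6-joint arm with a two-finger parallel gripper is mounted at the origin on a cart in front of the work surface, level with it; the furniture and walls round the work are solid. World frame = base frame: x ahead of the robot, y to its left, z up, the work surface at z = 0. Lengths are in m, angles in rad, forces in N, time in s.
With the tool pointing down it reaches from about 0.425 to 0.95 m from the base axis. Payload 3.5 kg.
Tool frame: the origin (TCP) lies at the very end of the fingers, on their centre line; the grasp point (between the pads) lies 19 mm behind it (ctrl.grip_point_offset is the distance from the TCP to the grasp point, in m); z points along the fingers, y is the line along which they close (so a half turn about z gives the same grasp; the last joint's range is limited). The gripper opens to 85 mm and grips with 20 to 120 N. Pads are 22 mm wide; open, the fingers measure 114 mm over their backs; the gripper's body (76 mm by 85 mm) begins 54 mm behind the grasp point. The pads swing forward as they close: fully open they stand 13 mm farther back than shut.
Start: joints at [-1.294, 0.286, 1.577, -0, 1.279, -0.15], TCP at [0.279, -0.614, 0.231] pointing down, gripper open.
Joint ranges: [-2.77, 2.77], [-0.9, 2.22], [0.21, 2.48], [-1.53, 4.67], [0.24, 2.81], [-2.84, 2.84]. Speed limits (rad/s): [2.79, 2.79, 3.14, 3.14, 3.14, 3.14].

INTERFACE

Orientations are given as a unit quaternion [x, y, z, w].
In Python, from plant import ctrl gives the robot as it stands. The module is installed in compiled form; this text tells all that it offers.
- The arm moves only by the shell command python3 -m pendant 'ROWS' [OPENING] [FORCE]. ROWS is JSON, a list of rows, each an object of numbers: "dx", "dy", "dz": the shift along the tool's x, y, z in cm; "twist": the turn about the tool's z in degrees. A call has 1 to 10 rows; each row is the pose to reach, as a shift and turn from the pose commanded when the call began, along the tool's axes at that moment; what a row does not reach only later rows make up. A row lasts 1/8 s, in which the tool goes at most 62.5 mm and 10.7 degrees, less where a joint would pass 70% of its speed; a pose out of reach is approached as far as the arm can. A call with a gripper value outside its range is refused whole. OPENING is the opening in per cent of the stroke, from 0 (shut) to 100 (fully open), set as the call begins (- or left out, the last holds). The fingers move at their own pace and stop on an object; FORCE is the grip in N (left out, the last holds). Time passes only in rows, so rows that repeat a pose let the fingers close. It gives the time, the measured TCP pose, the force, the opening and the grip force at its end, in the units of the state.
- ctrl.get_state(): the state, without advancing time (a new reading comes with each control period).
- ctrl.read_camera(name): name is "side" or "top" or "wrist"; returns a dict with "img" (420x560x3 uint8, red, green, blue), "depth" (420x560 float32, m along the optical axis (not along the pixel's ray), 0 where there is no reading), "camera_matrix" (3x3 intrinsics, pixels), "xyz" and "rotation" of the camera in the world; the wrist camera has in their place "tool_from_camera" (4x4, takes a point from camera to tool coordinates, whose origin is the TCP and whose axes are the flange's). Camera axes: x right, y up, looking along -z (the intrinsics and any distortion apply to the point x, -y, -z); pixel columns grow to the right and rows downward; lengths in m; the calibration is good to about 2 mm. A picture is of the moment at which its call begins: read the wrist's pose just before it.
- ctrl.sign_off(): hands the job in; it is judged then, once.
The state is a dict: "time": time; "qpos": joint angles; "dq": joint speeds; "joint_efforts": joint torques, N m; "eef_pos": TCP position; "tcp_rot": TCP orientation; "contact_force": force on the tool from outside, world axes, zero at the start; "wrist_torque": the same for the moment, N m; "opening": opening from 0.0 (shut) to 1.0 (fully open); "finger_force": force on a finger pad.
Only numpy, scipy, OpenCV 4.12 (cv2) and the standard library are available. Lean on these libraries where they do the work, as an engineer would, in place of code of your own. Each camera call takes 0.05 s, during which the arm holds its last target. There are 200 camera calls.

## Working session

There is one attempt and no reset: what is moved stays moved. The work goes in short steps, Python scripts to look and compute and a shell command to move; the robot and the scene stay as the last step left them, time stands still between calls to the robot, and variables do not carry over. Pictures are saved under pics/ and viewed, at most 10 in all, crops included, and the job is handed in when it is done.

```bash
mkdir -p pics; cat > h.py <<'E'
import numpy as np, cv2
from plant import ctrl
from scipy.spatial.transform import Rotation as R
def cam(name):
    s=ctrl.get_state(); c=ctrl.read_camera(name)
    if name=="wrist":
        T=np.eye(4);T[:3,:3]=R.from_quat(s["tcp_rot"]).as_matrix();T[:3,3]=s["eef_pos"]
        M=T@np.array(c["tool_from_camera"]); c["xyz"]=M[:3,3];c["rotation"]=M[:3,:3]
    c["rotation"]=np.array(c["rotation"]); 
    if c["rotation"].size==4: c["rotation"]=R.from_quat(c["rotation"]).as_matrix()
    return c
def cloud(c):
    K=np.array(c["camera_matrix"]);d=c["depth"];v,u=np.mgrid[:d.shape[0],:d.shape[1]]
    p=np.stack([(u-K[0,2])/K[0,0]*d,-(v-K[1,2])/K[1,1]*d,-d],-1)
    P=p@c["rotation"].T+np.array(c["xyz"]); P[d<=0]=np.nan; return P
def save(c,f): cv2.imwrite(f,c["img"][:,:,::-1])
E
python3 - <<'E'
from h import *
for n in ("top","side"):
    c=cam(n); save(c,f"pics/{n}0.png"); P=cloud(c); np.savez(f"{n}0.npz",P=P,img=c["img"])
    print(n,c["xyz"],c["camera_matrix"],c["rotation"],[k for k in c])
s=ctrl.get_state();print(s["time"],s["eef_pos"],R.from_quat(s["tcp_rot"]).as_matrix().round(3),s["contact_force"])
E
```

```text
top [ 0.51698713 -0.11427721  0.98092534] [[422.31887658   0.         278.70667528]
 [  0.         422.31887658 211.87099786]
 [  0.           0.           1.        ]] [[-0.02157813  0.99778349 -0.06294834]
 [-0.99909322 -0.01920933  0.03799651]
 [ 0.0367031   0.06371115  0.99729322]] ['img', 'depth', 'camera_matrix', 'xyz', 'rotation']
side [ 0.57177369 -1.29569029  0.7446276 ] [[514.35748993   0.         284.35972693]
 [  0.         514.35748993 214.52989022]
 [  0.           0.           1.        ]] [[ 9.99983490e-01  9.09183895e-04  5.67396250e-03]
 [ 4.50266225e-03  4.89503572e-01 -8.71989667e-01]
 [-3.57022387e-03  8.72000818e-01  4.89491396e-01]] ['img', 'depth', 'camera_matrix', 'xyz', 'rotation']
0.1 [ 0.27929288 -0.61386187  0.23006828] [[ 0.91   0.414 -0.001]
 [ 0.414 -0.91   0.002]
 [ 0.    -0.002 -1.   ]] [-0.16826311  0.46032274  0.52150657]
```

View pics/top0.png

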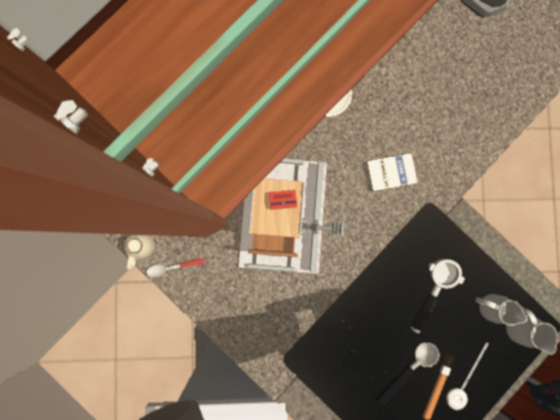

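View pics/side0.png

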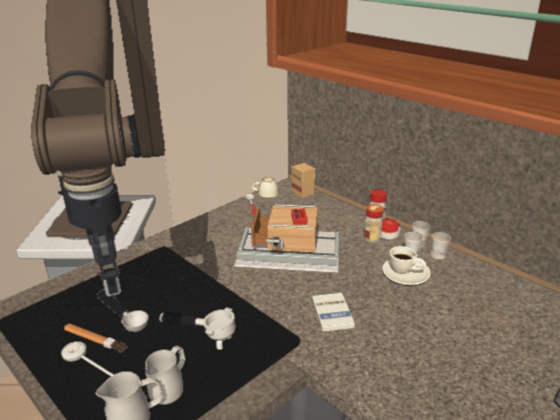

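The top view shows the caddy near (275,205), the tread at (338,228) and the drawer front near (272,250). A wall cabinet overhangs at the upper left. The side view shows the red box on the caddy, with the tread near (275,242). Next I'll measure these.

```bash
python3 - <<'E'
from h import *
D=np.load("top0.npz");P=D["P"];img=D["img"]
Z=P[...,2]
reg=np.zeros(Z.shape,bool);reg[150:285,225:355]=1
print("z along col 275:",[(v,P[v,275].round(3).tolist()) for v in range(225,275,3)])
def rect(m,n):
    q=P[m][:,:2].astype(np.float32); r=cv2.minAreaRect(q*1000); print(n,m.sum(),np.round(r[0],1),np.round(r[1],1),round(r[2],2),"z",np.nanmedian(Z[m]).round(4))
m=reg&(abs(Z-.09)<.006); rect(m,"ztop")
n,l,st,ce=cv2.connectedComponentsWithStats(m.astype(np.uint8))
for i in range(1,n):
    if st[i,4]>60: print(st[i],ce[i]); rect(l==i,i)
m2=reg&(abs(Z-.042)<.012);m2[:,:300]=0
n,l,st,ce=cv2.connectedComponentsWithStats(m2.astype(np.uint8))
for i in range(1,n):
    if st[i,4]>60: rect(l==i,"rail")
print("tread zone");
for v in range(218,240,2): print(v,[(P[v,u]*1000).round(0).tolist() for u in range(328,348,4)])
hsv=cv2.cvtColor(img,cv2.COLOR_RGB2HSV)
m=reg&(hsv[...,1]<45)&(hsv[...,2]>120)&(Z<.02);rect(m,"white track")
print("cabinet z", [(P[v,u]*1000).round(0).tolist() for v,u in((225,215),(233,222),(180,180),(200,240),(150,300))])
E
python3 -c "
import cv2;i=cv2.imread('pics/top0.png');a=cv2.resize(i[150:285,225:360],(540,540),interpolation=cv2.INTER_CUBIC);cv2.imwrite('pics/c0.png',a)"
```

```text
z along col 275: [(225, [0.546, -0.14, 0.089]), (228, [0.539, -0.14, 0.09]), (231, [0.533, -0.14, 0.089]), (234, [0.527, -0.139, 0.091]), (237, [0.521, -0.141, 0.036]), (240, [0.514, -0.141, 0.035]), (243, [0.507, -0.141, 0.032]), (246, [0.5, -0.14, 0.036]), (249, [0.494, -0.14, 0.034]), (252, [0.489, -0.139, 0.084]), (255, [0.482, -0.139, 0.086]), (258, [0.472, -0.141, 0.003]), (261, [0.466, -0.141, 0.004]), (264, [0.459, -0.14, 0.003]), (267, [0.453, -0.14, 0.018]), (270, [0.444, -0.14, -0.005]), (273, [0.438, -0.14, 0.001])]
ztop 2555 [ 559.8 -176.6] [180.9 162.8] 84.05 z 0.0895
[ 249  178   56   59 2343] [275.71830986 209.08237303]
1 2343 [ 584.8 -143.5] [109.9 120.1] 84.21 z 0.0896
[322 221  13  15  65] [328.81538462 228.21538462]
2 65 [ 534.  -255.5] [26.9 23.2] 32.05 z 0.0921
[248 250  50   7 144] [272.3125     252.89583333]
6 144 [ 486.7 -133.6] [104.2   8.5] 83.96 z 0.0856
rail 402 [ 619.4 -241.4] [ 14.3 143.8] 83.95 z 0.036
rail 266 [ 489.8 -228. ] [14.2 94.9] 84.14 z 0.036
tread zone
218 [[562.0, -267.0, -1.0], [562.0, -276.0, -0.0], [562.0, -285.0, -1.0], [562.0, -295.0, 
[... 716 characters left out ...]
.0, 106.0], [534.0, -304.0, -2.0]]
232 [[530.0, -266.0, -2.0], [528.0, -260.0, 94.0], [528.0, -267.0, 100.0], [528.0, -275.0, 104.0], [529.0, -304.0, -3.0]]
234 [[525.0, -266.0, -3.0], [524.0, -260.0, 92.0], [524.0, -267.0, 100.0], [524.0, -274.0, 105.0], [524.0, -304.0, -3.0]]
236 [[520.0, -266.0, -2.0], [520.0, -274.0, 2.0], [520.0, -284.0, -1.0], [520.0, -294.0, -1.0], [520.0, -303.0, 0.0]]
238 [[516.0, -265.0, -1.0], [516.0, -274.0, 2.0], [515.0, -284.0, 1.0], [515.0, -293.0, 1.0], [515.0, -303.0, -0.0]]
white track 3353 [ 570.4 -187. ] [239.2 262.4] 83.56 z 0.0055
cabinet z [[533.0, -64.0, 531.0], [533.0, -19.0, -3.0], [568.0, -45.0, 621.0], [565.0, -87.0, 469.0], [724.0, -205.0, -2.0]]
```

View pics/c0.png

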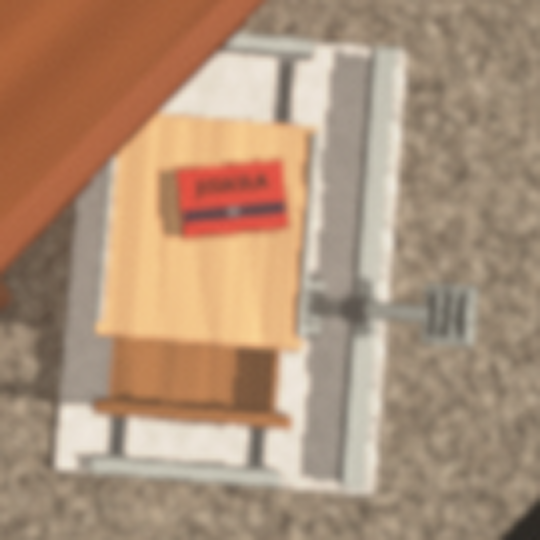

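The crop shows the tread at about (450,313), the drawer front along (95..290, 405..425) and the matches on the rear half of the top. The track yaw is -5.9°. The measured tread at (0.536, -0.267, 0.101) matches the predicted position. I'll move above it with the gripper shut.

```bash
cat > to.py <<'E'
# usage: python3 to.py lx ly z yawdeg : target TCP in caddy-frame mm (about caddy origin), z mm world, tool-y yaw relative to caddy x
from h import *; import sys
O=np.array([.5848,-.1435]);a=np.radians(-5.9);X=np.array([np.cos(a),np.sin(a)]);Y=np.array([-X[1],X[0]])
s=ctrl.get_state();M=R.from_quat(s["tcp_rot"]).as_matrix();p=np.array(s["eef_pos"])
print("t",round(s["time"],2),"local now",((p[:2]-O)@X*1000).round(1),((p[:2]-O)@Y*1000).round(1),(p[2]*1000).round(1),"F",np.round(s["contact_force"],2),"open",round(s["opening"],3),"grip",s["finger_force"])
yaw=np.degrees(np.arctan2(M[1,1],M[0,1]))+5.9; print("tool-y yaw rel caddy x",yaw.round(2))
if len(sys.argv)>1:
    lx,ly,z,w=map(float,sys.argv[1:]); g=np.append(O+X*lx/1000+Y*ly/1000,z/1000)
    print("dx dy dz cm",(M.T@(g-p)*100).round(2),"twist",round(-(w-yaw),2))
E
python3 -m pendant '[{"dx":5,"dy":-3,"twist":-9},{"dx":10,"dy":-6,"twist":-18},{"dx":15,"dy":-9,"twist":-27},{"dx":20,"dy":-11,"twist":-36},{"dx":25,"dy":-14,"twist":-45},{"dx":30,"dy":-17,"twist":-54},{"dx":34,"dy":-19,"twist":-59.6},{"dx":37.84,"dy":-20.9,"twist":-59.6,"dz":4},{"dx":37.84,"dy":-20.9,"dz":8,"twist":-59.6},{"dx":37.84,"dy":-20.9,"dz":8,"twist":-59.6}]' 0 40; python3 to.py -35 -128 120 0
python3 - <<'E'
from h import *
c=cam("wrist");save(c,"pics/w1.png")
E
```

```text
t 0.1 local now -255.5 -499.3 230.1 F [-0.17  0.46  0.52] open 1.002 grip 0.0
tool-y yaw rel caddy x -59.64
dx dy dz cm [ 37.79 -20.87  11.06] twist -59.64$[0]: bad value
```

View pics/w1.png

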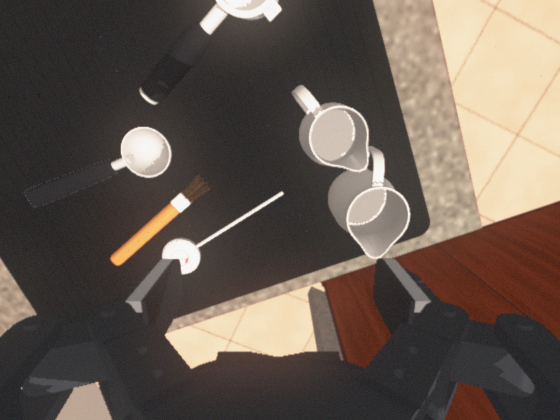

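The arm hasn't moved because the call was refused, so the wrist view only shows the hob. A row probably needs all four keys, so I'll send them all.

```bash

python3 -m pendant '[{"dx":5,"dy":-3,"dz":0,"twist":-9},{"dx":10,"dy":-6,"dz":0,"twist":-18},{"dx":15,"dy":-9,"dz":0,"twist":-27},{"dx":20,"dy":-11,"dz":0,"twist":-36},{"dx":25,"dy":-14,"dz":0,"twist":-45},{"dx":30,"dy":-17,"dz":0,"twist":-54},{"dx":34,"dy":-19,"dz":0,"twist":-59.6},{"dx":37.8,"dy":-20.9,"dz":4,"twist":-59.6},{"dx":37.8,"dy":-20.9,"dz":8,"twist":-59.6},{"dx":37.8,"dy":-20.9,"dz":8,"twist":-59.6}]' 0 40; python3 to.py -35 -128 120 0
```

```text
time: 1.4
eef_pos: [0.5348, -0.2654, 0.1469]
tcp_rot: [0.742, 0.67, -0.001, -0.005]
contact_force: [-0.5, -0.7, 0.1]
opening: 0.002
finger_force: 0.0
t 1.4 local now -37.2 -126.4 146.9 F [-0.55 -0.67  0.06] open 0.002 grip 0.0
tool-y yaw rel caddy x 0.02
dx dy dz cm [-0.17  0.24  2.69] twist 0.02
```

```bash

python3 -m pendant '[{"dx":-0.2,"dy":0.2,"dz":2,"twist":0},{"dx":-0.3,"dy":0.2,"dz":3.8,"twist":0},{"dx":-0.4,"dy":0.2,"dz":4.2,"twist":0},{"dx":-0.5,"dy":0.2,"dz":4.5,"twist":0},{"dx":-0.5,"dy":0.2,"dz":4.5,"twist":0}]' | grep -E "force|time"; python3 to.py -35 -140 85 0
```

```text
time: 2.02
contact_force: [-0.3, 0.4, 0.0]
finger_force: 0.0
t 2.02 local now -32.4 -133.9 107.0 F [-0.28  0.41  0.03] open 0.002 grip 0.0
tool-y yaw rel caddy x -0.06
dx dy dz cm [-0.61 -0.27  2.2 ] twist -0.06
```

```bash

python3 -m pendant '[{"dx":-0.1,"dy":-0.1,"dz":0.5,"twist":0},{"dx":-0.3,"dy":-0.2,"dz":1.0,"twist":0},{"dx":-0.5,"dy":-0.2,"dz":1.5,"twist":0},{"dx":-0.6,"dy":-0.2,"dz":2.0,"twist":0}]' | grep -E "force|time"; python3 to.py -35 -140 85 0
python3 -m pendant '[{"dx":0,"dy":0,"dz":0,"twist":0}]' | grep -E "contact"; python3 to.py
```

```text
time: 2.52
contact_force: [-2.0, -6.6, 9.2]
finger_force: 4.8
t 2.52 local now -31.8 -143.8 90.8 F [-1.99 -6.64  9.16] open -0.0 grip 4.807088049128652
tool-y yaw rel caddy x 0.03
dx dy dz cm [ 0.38 -0.33  0.57] twist 0.03
contact_force: [-0.4, -4.7, 7.7]
t 2.65 local now -31.9 -143.4 90.3 F [-0.4  -4.69  7.74] open 0.001 grip 3.405934553593397
tool-y yaw rel caddy x -0.01
```

```bash
cat > chk.py <<'E'
from h import *
# caddy x offset: front edge of top (z~.09 wood) along caddy local columns
O=np.array([.5848,-.1435]);a=np.radians(-5.9);X=np.array([np.cos(a),np.sin(a)]);Y=np.array([-X[1],X[0]])
def meas(P):
    L=np.stack([(P[...,:2]-O)@X,(P[...,:2]-O)@Y],-1)*1000;Z=P[...,2]*1000
    r=[];f=[]
    for y in range(-44,42,4):
        b=abs(L[...,1]-y)<3
        m=b&(abs(Z-89.5)<7)&(L[...,0]>-75)&(L[...,0]<0)
        if m.sum()>3:r.append(L[...,0][m].min())
        m=b&(abs(Z-85.5)<8)&(L[...,0]>-125)&(L[...,0]<-64)
        if m.sum()>1:f.append((L[...,0][m].min()))
    return np.round([np.median(r),np.median(f) if f else np.nan],1),len(r),len(f)
if __name__=="__main__":
    print("ref",meas(np.load("top0.npz")["P"]))
    print("now",meas(np.nanmedian([cloud(cam("top")) for _ in range(3)],0)))
E
python3 -W ignore chk.py
```

```text
ref (array([ -59.4, -101.8]), 22, 22)
now (array([ -59. , -101.4]), 22, 22)
```

```bash

python3 -m pendant '[{"dx":-0.1,"dy":0,"dz":0.3,"twist":0},{"dx":-0.1,"dy":0,"dz":0.6,"twist":0},{"dx":-0.2,"dy":0,"dz":0.9,"twist":0},{"dx":-0.2,"dy":0,"dz":1.2,"twist":0}]' | grep -E "contact"; python3 to.py
python3 -m pendant '[{"dx":0,"dy":0,"dz":0.3,"twist":0},{"dx":0,"dy":0,"dz":0.5,"twist":0}]' | grep -E "contact"; python3 to.py
```

```text
contact_force: [-0.7, -4.0, 7.4]
t 3.3 local now -31.9 -144.7 78.1 F [-0.68 -4.    7.44] open 0.001 grip 3.0884062964469194
tool-y yaw rel caddy x -0.02
contact_force: [-1.1, -4.3, 7.4]
t 3.55 local now -32.0 -144.7 73.0 F [-1.13 -4.32  7.39] open -0.003 grip 3.1731918454170227
tool-y yaw rel caddy x -0.01
```

```bash

python3 -m pendant '[{"dx":0,"dy":0,"dz":0.3,"twist":0},{"dx":-0.1,"dy":0,"dz":0.6,"twist":0}]' | grep -E "contact"; python3 to.py
python3 -m pendant '[{"dx":0,"dy":0,"dz":0.2,"twist":0},{"dx":-0.1,"dy":0,"dz":0.4,"twist":0}]' | grep -E "contact"; python3 to.py
```

```text
contact_force: [-0.2, -4.0, 6.0]
t 3.8 local now -32.0 -145.6 66.9 F [-0.24 -4.    6.03] open -0.001 grip 3.1240324722602963
tool-y yaw rel caddy x -0.0
contact_force: [0.7, -2.8, 6.3]
t 4.05 local now -32.0 -146.5 62.8 F [ 0.74 -2.82  6.26] open 0.003 grip 3.1156362709589303
tool-y yaw rel caddy x -0.02
```

```bash

for i in 1 ; do python3 -m pendant '[{"dx":0,"dy":0,"dz":0.2,"twist":0}]' | grep -E "contact"; python3 -m pendant '[{"dx":-0.05,"dy":0,"dz":0.2,"twist":0}]' | grep -E "contact";  python3 to.py; done
```

```text
contact_force: [-1.3, -3.9, 6.5]
contact_force: [-0.2, -3.4, 7.6]
t 4.3 local now -31.9 -147.3 59.1 F [-0.2  -3.36  7.58] open 0.001 grip 3.624121262691915
tool-y yaw rel caddy x -0.01
```

```bash

python3 -m pendant '[{"dx":0,"dy":0,"dz":0.2,"twist":0}]' | grep -E "contact";  python3 to.py
```

```text
contact_force: [-1.0, -4.9, 7.2]
t 4.42 local now -31.9 -147.6 57.1 F [-1.01 -4.91  7.19] open 0.0 grip 3.764247028157115
tool-y yaw rel caddy x 0.0
```

```bash

python3 -m pendant '[{"dx":-0.15,"dy":0,"dz":0.1,"twist":0}]' | grep -E "contact"; python3 -m pendant '[{"dx":-0.05,"dy":0,"dz":0.1,"twist":0}]' | grep -E "contact";  python3 to.py
```

```text
contact_force: [1.6, -0.2, 6.6]
contact_force: [1.5, -0.4, 6.5]
t 4.67 local now -32.0 -148.1 54.6 F [ 1.45 -0.43  6.54] open 0.002 grip 3.2615717221051455
tool-y yaw rel caddy x -0.06
```

```bash

python3 -m pendant '[{"dx":0,"dy":0,"dz":0.1,"twist":0}]' | grep -E "contact"; python3 to.py
```

```text
contact_force: [-0.6, -0.5, 6.5]
t 4.8 local now -32.0 -148.2 53.6 F [-0.65 -0.46  6.48] open 0.0 grip 3.3574986923485994
tool-y yaw rel caddy x -0.04
```

```bash

python3 -m pendant '[{"dx":0,"dy":0,"dz":0.15,"twist":0}]' | grep -E "contact"; python3 to.py
```

```text
contact_force: [0.2, -2.1, 6.2]
t 4.92 local now -32.0 -148.3 52.2 F [ 0.16 -2.07  6.16] open 0.001 grip 3.403289085254073
tool-y yaw rel caddy x -0.03
```

```bash

python3 -m pendant '[{"dx":0,"dy":0,"dz":0.15,"twist":0}]' | grep -E "contact"; python3 to.py
```

```text
contact_force: [0.6, -2.0, 6.5]
t 5.05 local now -32.0 -148.4 50.7 F [ 0.57 -1.99  6.52] open -0.001 grip 3.423083983361721
tool-y yaw rel caddy x -0.03
```

```bash

python3 -m pendant '[{"dx":0,"dy":0,"dz":0.1,"twist":0}]' | grep -E "contact"; python3 to.py
```

```text
contact_force: [0.5, -3.0, 6.6]
t 5.17 local now -32.0 -148.5 49.7 F [ 0.47 -3.02  6.62] open -0.002 grip 3.4202864672988653
tool-y yaw rel caddy x -0.03
```

```bash

python3 -m pendant '[{"dx":-0.05,"dy":0,"dz":0.15,"twist":0}]' | grep -E "contact"; python3 to.py
```

```text
contact_force: [1.7, -0.6, 7.0]
t 5.3 local now -32.0 -148.7 48.1 F [ 1.65 -0.55  7.  ] open 0.006 grip 3.4134904760867357
tool-y yaw rel caddy x -0.05
```

```bash

python3 -m pendant '[{"dx":0,"dy":0,"dz":0.1,"twist":0}]' | grep -E "contact"; python3 to.py
```

```text
contact_force: [0.4, -1.9, 7.3]
t 5.42 local now -32.0 -148.7 47.2 F [ 0.37 -1.85  7.3 ] open 0.003 grip 3.992943987250328
tool-y yaw rel caddy x -0.04
```

```bash

python3 -m pendant '[{"dx":0,"dy":0,"dz":0.1,"twist":0}]' | grep -E "contact"; python3 to.py
```

```text
contact_force: [-0.2, -1.0, 8.3]
t 5.55 local now -32.0 -148.7 46.5 F [-0.22 -1.01  8.32] open -0.001 grip 4.513485853167367
tool-y yaw rel caddy x -0.03
```

```bash

python3 -m pendant '[{"dx":0,"dy":0,"dz":0.08,"twist":0}]' | grep -E "contact";python3 -m pendant '[{"dx":0,"dy":0,"dz":0.08,"twist":0}]' | grep -E "contact"; python3 to.py
```

```text
contact_force: [-0.4, -1.7, 10.2]
contact_force: [-0.5, -0.5, 11.1]
t 5.8 local now -31.9 -148.8 45.3 F [-0.53 -0.48 11.05] open -0.002 grip 5.363633878296241
tool-y yaw rel caddy x -0.02
```

```bash

python3 -m pendant '[{"dx":0,"dy":0,"dz":0,"twist":0}]' | grep -E "contact";python3 -m pendant '[{"dx":0,"dy":0,"dz":0.0,"twist":0}]' | grep -E "contact"; python3 to.py
```

```text
contact_force: [-1.2, -1.5, 9.9]
contact_force: [-1.2, -1.4, 9.8]
t 6.05 local now -31.9 -148.8 45.3 F [-1.2  -1.37  9.78] open -0.001 grip 4.913051064941101
tool-y yaw rel caddy x -0.03
```

```bash

python3 -m pendant '[{"dx":0,"dy":0,"dz":0.07,"twist":0}]' | grep -E "contact";python3 -m pendant '[{"dx":0,"dy":0,"dz":0.05,"twist":0}]' | grep -E "contact"; python3 to.py
```

```text
contact_force: [-1.2, -1.2, 10.9]
contact_force: [-1.8, -0.8, 11.8]
t 6.3 local now -31.9 -148.8 44.5 F [-1.75 -0.76 11.81] open 0.001 grip 5.995216998271644
tool-y yaw rel caddy x -0.03
```

```bash

python3 -m pendant '[{"dx":0,"dy":0,"dz":0,"twist":0}]' | grep -E "contact";python3 -m pendant '[{"dx":0,"dy":0,"dz":0.0,"twist":0}]' | grep -E "contact"; python3 to.py
```

```text
contact_force: [-1.5, -0.5, 11.7]
contact_force: [-2.1, -1.3, 11.1]
t 6.55 local now -31.9 -148.8 44.5 F [-2.05 -1.29 11.12] open -0.0 grip 5.695547650102526
tool-y yaw rel caddy x -0.02
```

```bash

python3 -m pendant '[{"dx":0,"dy":0,"dz":0.06,"twist":0}]' | grep -E "contact";python3 -m pendant '[{"dx":0,"dy":0,"dz":0.04,"twist":0}]' | grep -E "contact"; python3 to.py
```

```text
contact_force: [-1.7, 0.2, 12.8]
contact_force: [-1.8, -0.7, 13.6]
t 6.8 local now -31.8 -148.9 43.8 F [-1.83 -0.68 13.6 ] open 0.003 grip 6.539452455472201
tool-y yaw rel caddy x -0.02
```

```bash

python3 -m pendant '[{"dx":0,"dy":0,"dz":0,"twist":0}]' | grep -E "contact";python3 -m pendant '[{"dx":0,"dy":0,"dz":0.0,"twist":0}]' | grep -E "contact"; python3 to.py
```

```text
contact_force: [-3.1, 0.4, 13.0]
contact_force: [-2.2, 0.5, 13.3]
t 7.05 local now -31.8 -148.8 43.8 F [-2.25  0.52 13.35] open 0.002 grip 6.297585933934897
tool-y yaw rel caddy x -0.02
```

```bash

python3 -m pendant '[{"dx":0,"dy":0,"dz":0.04,"twist":0}]' | grep -E "contact";python3 -m pendant '[{"dx":0,"dy":0,"dz":0.0,"twist":0}]' | grep -E "contact"
python3 -m pendant '[{"dx":0,"dy":0,"dz":-1,"twist":0},{"dx":0,"dy":0,"dz":-4,"twist":0},{"dx":0,"dy":0,"dz":-7,"twist":0},{"dx":0,"dy":0,"dz":-10,"twist":0},{"dx":0,"dy":0,"dz":-10,"twist":0}]' | grep -E "contact"; python3 to.py -135 0 140 -90; python3 -W ignore - <<'E'
import chk; from h import *
Ps=[];
for _ in range(3): c=cam("top");Ps.append(cloud(c))
P=np.nanmedian(Ps,0);print(chk.meas(P))
L=np.stack([(P[...,:2]-chk.O)@chk.X,(P[...,:2]-chk.O)@chk.Y,P[...,2]],-1)*1000
L[...,2]/=1
m=(L[...,1]<-125)&(L[...,1]>-175)&(L[...,0]>-70)&(L[...,0]<0)&(L[...,2]>25)&(L[...,2]<75)
print(m.sum(),np.median(L[m],0),L[m].min(0),L[m].max(0))
E
```

```text
contact_force: [-2.9, 0.0, 13.3]
contact_force: [-2.1, 0.8, 13.1]
contact_force: [-0.4, 0.3, 0.0]
t 7.92 local now -33.1 -147.4 141.8 F [-0.43  0.34  0.01] open 0.004 grip 0.0
tool-y yaw rel caddy x -0.04
dx dy dz cm [ 14.73 -10.2    0.07] twist 89.96
(array([ -59. , -101.4]), 22, 22)
4 [ -31.91705334 -127.15438513   46.41893622] [ -34.1982646  -134.77369907   42.17319375] [ -19.93006399 -125.90419512   46.76808909]
```

```bash

python3 -m pendant '[{"dx":0,"dy":-3,"dz":0,"twist":10},{"dx":2,"dy":-6,"dz":0,"twist":20},{"dx":4,"dy":-9,"dz":0,"twist":30},{"dx":6,"dy":-10.2,"dz":0,"twist":40},{"dx":8,"dy":-10.2,"dz":0,"twist":50},{"dx":10,"dy":-10.2,"dz":0,"twist":60},{"dx":12,"dy":-10.2,"dz":0,"twist":70},{"dx":14,"dy":-10.2,"dz":0,"twist":80},{"dx":14.7,"dy":-10.2,"dz":0,"twist":90},{"dx":14.7,"dy":-10.2,"dz":0,"twist":90}]' | grep -E "contact"; python3 to.py -135 0 48 -90; python3 -W ignore - <<'E'
import chk; from h import *
print(np.round(ctrl.get_state()["qpos"],2))
c=cam("top");P=cloud(c);print(chk.meas(P))
L=np.stack([(P[...,:2]-chk.O)@chk.X*1000,(P[...,:2]-chk.O)@chk.Y*1000,P[...,2]*1000],-1)
m=(L[...,1]<-125)&(L[...,1]>-175)&(L[...,0]>-70)&(L[...,0]<0)&(L[...,2]>25)&(L[...,2]<75)
print(m.sum(),np.median(L[m],0),L[m].min(0),L[m].max(0))
E
```

```text
contact_force: [0.5, -0.9, -0.0]
t 9.32 local now -137.7 1.5 137.0 F [ 0.46 -0.88 -0.  ] open 0.001 grip 0.0
tool-y yaw rel caddy x -89.87
dx dy dz cm [0.3  0.16 8.89] twist 0.13
[-0.5  -0.08  2.16 -0.    1.07  1.18]
(array([ -59. , -101.5]), 22, 18)
186 [ -34.55171539 -145.992861     42.28703813] [ -50.48677211 -161.50464032   36.42100227] [ -18.95009899 -125.30664998   51.56209502]
```

```bash

python3 -m pendant '[{"dx":0.1,"dy":0.1,"dz":4,"twist":0},{"dx":0.2,"dy":0.2,"dz":7,"twist":0},{"dx":0.3,"dy":0.2,"dz":8.8,"twist":0},{"dx":0.3,"dy":0.2,"dz":8.9,"twist":0},{"dx":1.2,"dy":0.2,"dz":8.9,"twist":0},{"dx":1.8,"dy":0.2,"dz":8.9,"twist":0}]' | grep -E "contact"; python3 to.py -115 0 48 -90
python3 -m pendant '[{"dx":0.3,"dy":0,"dz":0,"twist":0}]' | grep -E "contact"; python3 to.py
```

```text
contact_force: [0.7, -0.0, -0.5]
t 10.12 local now -117.0 -2.0 50.9 F [ 0.66 -0.03 -0.49] open -0.001 grip 0.0
tool-y yaw rel caddy x -90.02
dx dy dz cm [ 0.2  -0.2   0.29] twist -0.02
contact_force: [0.2, 0.0, -0.7]
t 10.25 local now -114.4 -1.7 50.6 F [ 0.17  0.01 -0.75] open -0.001 grip 0.0
tool-y yaw rel caddy x -90.02
```

Now I'll push slowly, 2–3 mm per row.

```bash

python3 -m pendant '[{"dx":0.1,"dy":0,"dz":0,"twist":0},{"dx":0.25,"dy":0,"dz":0,"twist":0}]' | grep -E "contact"; python3 to.py
python3 -m pendant '[{"dx":0.15,"dy":0,"dz":0,"twist":0},{"dx":0.3,"dy":0,"dz":0,"twist":0}]' | grep -E "contact"; python3 to.py
```

```text
contact_force: [0.9, 1.3, -0.1]
t 10.5 local now -113.1 -1.3 49.7 F [ 0.86  1.34 -0.1 ] open 0.003 grip 0.0
tool-y yaw rel caddy x -90.03
contact_force: [-8.1, -0.4, 7.2]
t 10.75 local now -111.8 -1.2 49.4 F [-8.05 -0.42  7.2 ] open -0.005 grip 4.079205058515072
tool-y yaw rel caddy x -90.0
```

```bash

python3 -m pendant '[{"dx":0.15,"dy":0,"dz":0,"twist":0},{"dx":0.3,"dy":0,"dz":0,"twist":0}]' | grep -E "contact"; python3 to.py; python3 -W ignore -c "
import chk
from h import *
print(chk.meas(cloud(cam('top'))))"
```

```text
contact_force: [-11.2, 0.6, 8.7]
t 11.0 local now -110.2 -1.2 49.3 F [-11.2    0.58   8.72] open -0.0 grip 5.585153549909592
tool-y yaw rel caddy x -89.98
(array([-58. , -97.3]), 22, 1)
```

```bash

python3 -m pendant '[{"dx":0.05,"dy":0,"dz":-0.1,"twist":0},{"dx":0.2,"dy":0,"dz":-0.1,"twist":0}]' | grep -E "contact"; python3 to.py; python3 -W ignore - <<'E'
import chk
from h import *
P=np.nanmedian([cloud(cam('top')) for _ in range(3)],0)
P0=np.load("top0.npz")["P"]
# rear-independent: match box red and caddy top front edge per column
print(chk.meas(P))
E
```

```text
contact_force: [-11.7, -1.5, 4.6]
t 11.3 local now -109.1 -1.1 49.4 F [-11.68  -1.53   4.64] open -0.0 grip 5.577070936560631
tool-y yaw rel caddy x -89.96
(array([-58.1, -97.4]), 22, 2)
```

```bash
cat > red.py <<'E'
from h import *
def red(img):
    h=cv2.cvtColor(img,cv2.COLOR_RGB2HSV).astype(int); w=((np.minimum(h[...,0],180-h[...,0])<6)&(h[...,1]>190)&(h[...,2]>110)).astype(float); w[:170]=0;w[225:]=0;w[:,:250]=0;w[:,310:]=0
    v,u=np.nonzero(w); return v.size,v.mean().round(2),u.mean().round(2)
if __name__=="__main__":
    print(red(np.load("top0.npz")["img"]))
    for _ in range(2): print(red(cam("top")["img"]))
E
python3 red.py; python3 to.py
```

```text
(0, np.float64(nan), np.float64(nan))
(0, np.float64(nan), np.float64(nan))
(0, np.float64(nan), np.float64(nan))
t 11.55 local now -109.0 -1.2 49.4 F [-10.86  -1.93   3.68] open -0.0 grip 5.178865492343903
tool-y yaw rel caddy x -89.98red.py:4: RuntimeWarning: Mean of empty slice.
  v,u=np.nonzero(w); return v.size,v.mean().round(2),u.mean().round(2)
  ret = ret.dtype.type(ret / rcount)
```

```bash
sed -i 's/^    h=cv2.*$/    i=img.astype(int); w=((i[...,0]>110)\&(i[...,1]<80)\&(i[...,2]<80)).astype(float); w[:185]=0;w[215:]=0;w[:,:262]=0;w[:,305:]=0/' red.py; python3 red.py
```

```text
(130, np.float64(198.82), np.float64(281.68))
(70, np.float64(198.51), np.float64(280.26))
(67, np.float64(198.22), np.float64(279.88))
```

```bash
cat > sh.py <<'E'
from h import *
def ecc(a,b,r):
    v0,v1,u0,u1=r; f=lambda x:cv2.cvtColor(x,cv2.COLOR_RGB2GRAY)[v0:v1,u0:u1].astype(np.float32)
    W=np.eye(2,3,dtype=np.float32)
    cc,W=cv2.findTransformECC(f(a),f(b),W,cv2.MOTION_TRANSLATION,(3,200,1e-5),None,3); return round(cc,3),W[:,2].round(2)
if __name__=="__main__":
    a=np.load("top0.npz")["img"]
    for _ in range(2):
        b=cam("top")["img"]
        print("box",ecc(a,b,(183,216,262,306)),"track",ecc(a,b,(150,180,285,335)))
    s=np.load("side0.npz")["img"];b=cam("side")["img"];print("side box",ecc(s,b,(203,228,282,325)),"track",ecc(s,b,(225,272,300,345)));cv2.imwrite("pics/s2.png",cv2.resize(b[180:290,220:360,::-1],None,fx=4,fy=4,interpolation=cv2.INTER_CUBIC))
E
python3 sh.py
```

```text
box (0.895, array([-0.  , -0.48], dtype=float32)) track (0.999, array([ 0.  , -0.02], dtype=float32))
box (0.906, array([-0.  , -0.49], dtype=float32)) track (0.999, array([ 0.  , -0.02], dtype=float32))
side box (0.967, array([0.37, 0.08], dtype=float32)) track (0.974, array([ 0.37, -0.01], dtype=float32))
```

View pics/s2.png

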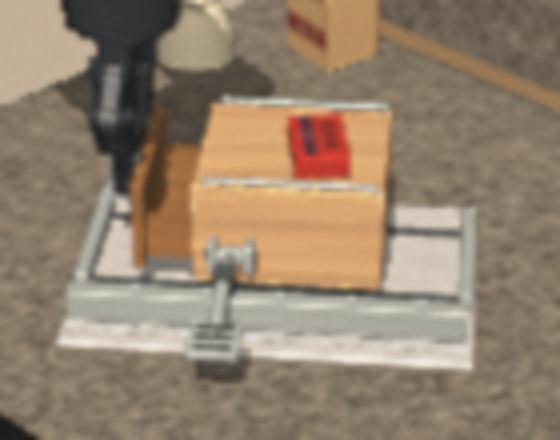

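The side crop shows the pedal down on the rail, with the tread at (215,345), and the fingers against the drawer front at (130,190). The caddy has shifted about 1 mm. I'll push a little further and see whether that is elastic give or slip.

```bash

python3 -m pendant '[{"dx":0.15,"dy":0,"dz":-0.05,"twist":0},{"dx":0.3,"dy":0,"dz":-0.1,"twist":0},{"dx":0.45,"dy":0,"dz":-0.1,"twist":0}]' | grep -E "contact"; python3 to.py;python3 sh.py;python3 -W ignore -c "
import chk
from h import *
print(chk.meas(cloud(cam('top'))))"
```

```text
contact_force: [-11.5, -2.0, 2.6]
t 12.18 local now -105.5 -1.1 49.5 F [-11.48  -1.98   2.59] open 0.001 grip 5.5611444264650345
tool-y yaw rel caddy x -89.97
box (0.907, array([ 0.02, -0.5 ], dtype=float32)) track (0.999, array([-0.  , -0.03], dtype=float32))
box (0.907, array([ 0.02, -0.5 ], dtype=float32)) track (0.999, array([ 0.  , -0.02], dtype=float32))
side box (0.967, array([0.39, 0.05], dtype=float32)) track (0.974, array([ 0.36, -0.01], dtype=float32))
(array([-57.6, -93.2]), 22, 2)
```

```bash

python3 -m pendant '[{"dx":0.15,"dy":0,"dz":-0.05,"twist":0},{"dx":0.35,"dy":0,"dz":-0.1,"twist":0},{"dx":0.55,"dy":0,"dz":-0.1,"twist":0},{"dx":0.75,"dy":0,"dz":-0.1,"twist":0},{"dx":0.95,"dy":0,"dz":-0.1,"twist":0}]' | grep -E "contact"; python3 to.py;python3 sh.py
```

```text
contact_force: [-11.3, -2.8, -1.0]
t 13.0 local now -96.9 -1.1 49.6 F [-11.33  -2.83  -0.99] open -0.002 grip 5.55565170943737
tool-y yaw rel caddy x -89.97
box (0.896, array([ 0.  , -0.47], dtype=float32)) track (0.999, array([ 0.  , -0.02], dtype=float32))
box (0.908, array([ 0. , -0.5], dtype=float32)) track (0.999, array([ 0.  , -0.02], dtype=float32))
side box (0.963, array([0.42, 0.1 ], dtype=float32)) track (0.974, array([ 0.37, -0.  ], dtype=float32))
```

```bash

python3 -m pendant '[{"dx":0.1,"dy":0,"dz":0,"twist":0},{"dx":0.2,"dy":0,"dz":0,"twist":0},{"dx":0.3,"dy":0,"dz":0,"twist":0}]' | grep -E "contact"; python3 to.py
```

```text
contact_force: [-11.2, -2.8, 0.4]
t 13.53 local now -93.9 -1.1 49.6 F [-11.25  -2.78   0.37] open -0.003 grip 5.523882731795311
tool-y yaw rel caddy x -89.97
```

```bash

python3 -m pendant '[{"dx":0.1,"dy":0,"dz":0,"twist":0},{"dx":0.2,"dy":0,"dz":0,"twist":0}]' | grep -E "contact"; python3 to.py
```

```text
contact_force: [-11.2, -2.7, -1.0]
t 13.78 local now -91.9 -1.1 49.6 F [-11.24  -2.72  -1.  ] open 0.001 grip 5.523806735873222
tool-y yaw rel caddy x -89.97
```

```bash

python3 -m pendant '[{"dx":0.1,"dy":0,"dz":0,"twist":0},{"dx":0.15,"dy":0,"dz":0,"twist":0}]' | grep -E "contact"; python3 to.py
```

```text
contact_force: [-10.7, -2.9, -0.9]
t 14.03 local now -90.4 -1.1 49.6 F [-10.67  -2.88  -0.95] open 0.002 grip 5.507573559880257
tool-y yaw rel caddy x -89.96
```

```bash

python3 -m pendant '[{"dx":0.1,"dy":0,"dz":0,"twist":0},{"dx":0.2,"dy":0,"dz":0,"twist":0}]' | grep -E "contact"; python3 to.py
```

```text
contact_force: [-11.2, -3.2, -0.7]
t 14.28 local now -88.4 -1.1 49.6 F [-11.21  -3.21  -0.65] open -0.002 grip 5.524910017848015
tool-y yaw rel caddy x -89.97
```

```bash

python3 -m pendant '[{"dx":0.1,"dy":0,"dz":0,"twist":0},{"dx":0.15,"dy":0,"dz":0,"twist":0}]' | grep -E "contact"; python3 to.py;python3 -W ignore -c "
import chk
from h import *
print(chk.meas(cloud(cam('top'))))"; python3 sh.py
```

```text
contact_force: [-11.8, -2.5, -1.2]
t 14.53 local now -86.9 -1.1 49.6 F [-11.84  -2.53  -1.18] open -0.001 grip 5.507649779319763
tool-y yaw rel caddy x -89.97
(array([-37.4,   nan]), 22, 0)
box (0.997, array([ 0.02, -0.51], dtype=float32)) track (0.999, array([-0.  , -0.01], dtype=float32))
box (0.997, array([ 0.02, -0.52], dtype=float32)) track (0.999, array([ 0.  , -0.02], dtype=float32))
side box (0.959, array([0.4 , 0.14], dtype=float32)) track (0.974, array([ 0.37, -0.01], dtype=float32))
```

```bash
cat > g.py <<'E'
import sys
from plant import ctrl
s=ctrl.get_state();f=s["contact_force"];print(round(s["eef_pos"][0]*1000,1),[round(x,1) for x in f],round(s["finger_force"],2));sys.exit(int(s["finger_force"]>5.9 or -f[0]>13.2))
E
P="python3 -m pendant"
$P '[{"dx":0.05,"dy":0,"dz":0,"twist":0}]' >/dev/null; python3 g.py &&
$P '[{"dx":0.05,"dy":0,"dz":0,"twist":0}]' >/dev/null&& python3 g.py &&
$P '[{"dx":0.05,"dy":0,"dz":0,"twist":0}]' >/dev/null&& python3 g.py &&
$P '[{"dx":0.05,"dy":0,"dz":0,"twist":0}]' >/dev/null&& python3 g.py &&
$P '[{"dx":0.05,"dy":0,"dz":0,"twist":0}]' >/dev/null&& python3 g.py &&
$P '[{"dx":0.05,"dy":0,"dz":0,"twist":0}]' >/dev/null&& python3 g.py &&
$P '[{"dx":0.05,"dy":0,"dz":0,"twist":0}]' >/dev/null&& python3 g.py &&
$P '[{"dx":0.05,"dy":0,"dz":0,"twist":0}]' >/dev/null&& python3 g.py &&
$P '[{"dx":0.05,"dy":0,"dz":0,"twist":0}]' >/dev/null&& python3 g.py &&
$P '[{"dx":0.05,"dy":0,"dz":0,"twist":0}]' >/dev/null&& python3 g.py; python3 to.py
```

```text
498.7 [np.float64(-11.3), np.float64(-2.9), np.float64(0.2)] 5.51
499.2 [np.float64(-11.0), np.float64(-2.4), np.float64(-1.4)] 5.51
499.7 [np.float64(-12.0), np.float64(-2.2), np.float64(-0.4)] 5.51
500.2 [np.float64(-10.9), np.float64(-2.1), np.float64(-0.6)] 5.51
500.7 [np.float64(-10.9), np.float64(-2.5), np.float64(-1.0)] 5.51
501.2 [np.float64(-11.8), np.float64(-2.5), np.float64(-0.6)] 5.51
501.7 [np.float64(-11.9), np.float64(-3.3), np.float64(-0.6)] 5.51
502.2 [np.float64(-12.8), np.float64(-2.1), np.float64(-0.4)] 5.51
502.7 [np.float64(-10.8), np.float64(-1.7), np.float64(-0.9)] 5.51
503.2 [np.float64(-12.0), np.float64(-3.4), np.float64(0.0)] 5.51
t 15.97 local now -81.9 -1.1 49.6 F [-12.04  -3.41   0.04] open -0.002 grip 5.509554147720337
tool-y yaw rel caddy x -89.98
```

```bash
sed -i 's/13.2/14.5/;s/5\.9/5.8/' g.py
P="python3 -m pendant"
$P '[{"dx":0.05,"dy":0,"dz":0,"twist":0}]' >/dev/null; python3 g.py &&
$P '[{"dx":0.05,"dy":0,"dz":0,"twist":0}]' >/dev/null&& python3 g.py &&
$P '[{"dx":0.05,"dy":0,"dz":0,"twist":0}]' >/dev/null&& python3 g.py &&
$P '[{"dx":0.05,"dy":0,"dz":0,"twist":0}]' >/dev/null&& python3 g.py &&
$P '[{"dx":0.05,"dy":0,"dz":0,"twist":0}]' >/dev/null&& python3 g.py &&
$P '[{"dx":0.05,"dy":0,"dz":0,"twist":0}]' >/dev/null&& python3 g.py &&
$P '[{"dx":0.05,"dy":0,"dz":0,"twist":0}]' >/dev/null&& python3 g.py &&
$P '[{"dx":0.05,"dy":0,"dz":0,"twist":0}]' >/dev/null&& python3 g.py &&
$P '[{"dx":0.05,"dy":0,"dz":0,"twist":0}]' >/dev/null&& python3 g.py &&
$P '[{"dx":0.05,"dy":0,"dz":0,"twist":0}]' >/dev/null&& python3 g.py; python3 to.py; python3 sh.py
```

```text
503.7 [np.float64(-11.2), np.float64(-2.1), np.float64(-0.5)] 5.51
504.2 [np.float64(-12.1), np.float64(-2.1), np.float64(-0.9)] 5.51
504.7 [np.float64(-11.1), np.float64(-2.2), np.float64(-1.3)] 5.51
505.2 [np.float64(-11.7), np.float64(-3.2), np.float64(-0.2)] 5.51
505.7 [np.float64(-11.0), np.float64(-2.6), np.float64(-0.8)] 5.51
506.2 [np.float64(-11.2), np.float64(-2.2), np.float64(-1.8)] 5.51
506.7 [np.float64(-10.2), np.float64(-1.9), np.float64(-0.3)] 5.51
507.2 [np.float64(-10.9), np.float64(-2.5), np.float64(-0.4)] 5.51
507.6 [np.float64(-12.3), np.float64(-3.3), np.float64(0.9)] 6.11
t 17.1 local now -77.5 -1.1 49.6 F [-12.26  -3.29   0.88] open -0.002 grip 6.1118680983781815
tool-y yaw rel caddy x -89.97
box (0.889, array([ 0.45, -0.83], dtype=float32)) track (0.999, array([ 0.  , -0.02], dtype=float32))
box (0.889, array([ 0.44, -0.84], dtype=float32)) track (0.999, array([-0.  , -0.02], dtype=float32))
side box (0.947, array([0.41, 0.13], dtype=float32)) track (0.974, array([ 0.36, -0.01], dtype=float32))
```

The hard stop was reached after about 35 mm of travel. I'll nudge once more to confirm it.

```bash

P="python3 -m pendant"
$P '[{"dx":0.02,"dy":0,"dz":0,"twist":0}]' >/dev/null; python3 g.py ; $P '[{"dx":0.02,"dy":0,"dz":0,"twist":0}]' >/dev/null; python3 g.py ;$P '[{"dx":0.02,"dy":0,"dz":0,"twist":0}]' >/dev/null; python3 g.py; python3 to.py
```

```text
507.6 [np.float64(-12.5), np.float64(-2.7), np.float64(0.3)] 6.19
507.6 [np.float64(-12.3), np.float64(-3.6), np.float64(1.5)] 6.5
507.6 [np.float64(-13.7), np.float64(-2.3), np.float64(1.1)] 6.8
t 17.62 local now -77.5 -1.0 49.5 F [-13.69  -2.27   1.07] open -0.001 grip 6.7974188178777695
tool-y yaw rel caddy x -89.96
```

```bash

python3 -m pendant '[{"dx":-0.3,"dy":0,"dz":0,"twist":0},{"dx":-1.5,"dy":0,"dz":0,"twist":0},{"dx":-4,"dy":0,"dz":0,"twist":0},{"dx":-5,"dy":0,"dz":-3,"twist":0},{"dx":-5,"dy":0,"dz":-8,"twist":0},{"dx":-5,"dy":0,"dz":-10,"twist":0}]' >/dev/null
python3 -m pendant '[{"dx":0,"dy":2,"dz":0,"twist":-10},{"dx":0,"dy":4,"dz":0,"twist":-20},{"dx":0,"dy":6,"dz":0,"twist":-30},{"dx":0,"dy":8,"dz":0,"twist":-40},{"dx":0,"dy":10,"dz":0,"twist":-50},{"dx":0,"dy":12,"dz":0,"twist":-60},{"dx":2,"dy":14,"dz":0,"twist":-70},{"dx":5,"dy":14.7,"dz":0,"twist":-80},{"dx":9,"dy":14.7,"dz":0,"twist":-90},{"dx":9.4,"dy":14.7,"dz":0,"twist":-90}]' 60 40 | grep contact; python3 to.py -34 -148 90 0; python3 -W ignore - <<'E'
import chk; from h import *
c=cam("wrist");save(c,"pics/w2.png");P=cloud(c)
L=np.stack([(P[...,:2]-chk.O)@chk.X*1000,(P[...,:2]-chk.O)@chk.Y*1000,P[...,2]*1000],-1)
m=(L[...,1]<-138)&(L[...,1]>-170)&(L[...,0]>-70)&(L[...,0]<0)&(L[...,2]>30)&(L[...,2]<60)
print(m.sum(),np.median(L[m],0),np.percentile(L[m],[1,99],axis=0))
E
python3 sh.py
```

```text
contact_force: [0.2, -0.2, -0.3]
t 19.62 local now -25.3 -148.7 153.3 F [ 0.16 -0.25 -0.28] open 0.601 grip 0.0
tool-y yaw rel caddy x -0.01
dx dy dz cm [ 0.07 -0.89  6.33] twist -0.01
967 [ -34.54132722 -148.82016188   40.95960068] [[ -50.12829991 -160.31046519   37.32656077]
 [ -19.02227986 -138.35916523   44.42332023]]
box (0.8, array([0.42, 0.92], dtype=float32)) track (1.0, array([-0.  , -0.01], dtype=float32))
box (0.794, array([0.47, 0.89], dtype=float32)) track (1.0, array([-0.  , -0.01], dtype=float32))
side box (0.445, array([-0.59, -0.1 ], dtype=float32)) track (0.913, array([0.48, 0.  ], dtype=float32))
```

View pics/w2.png

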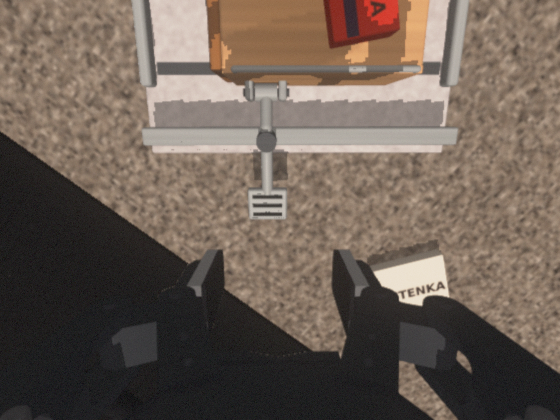

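The wrist view shows the tread at (267,205), level beyond the rail, and the drawer flush with the caddy. The tread centre in the caddy frame is (-34.6, -149, 42) mm. I'll descend around it.

```bash

python3 -m pendant '[{"dx":0,"dy":-0.9,"dz":2,"twist":0},{"dx":0,"dy":-0.9,"dz":5,"twist":0},{"dx":0,"dy":-0.9,"dz":8,"twist":0},{"dx":0,"dy":-0.9,"dz":8.5,"twist":0},{"dx":0,"dy":-0.9,"dz":8.5,"twist":0}]' | grep contact; python3 to.py -34.6 -148.5 19 0
```

```text
contact_force: [0.6, 0.3, 0.9]
t 20.45 local now -36.4 -148.6 68.2 F [0.64 0.28 0.88] open 0.6 grip 0.0
tool-y yaw rel caddy x -0.08
dx dy dz cm [0.01 0.18 4.92] twist -0.08
```

```bash

python3 -m pendant '[{"dx":0,"dy":0.15,"dz":1,"twist":0},{"dx":0,"dy":0.15,"dz":2.5,"twist":0},{"dx":0,"dy":0.15,"dz":4,"twist":0},{"dx":0,"dy":0.15,"dz":4.7,"twist":0},{"dx":0,"dy":0.15,"dz":4.7,"twist":0}]' | grep contact; python3 to.py -34.6 -148.5 19 0
```

```text
contact_force: [0.3, 0.3, -0.4]
t 21.07 local now -35.3 -148.1 19.4 F [ 0.3   0.32 -0.35] open 0.598 grip 0.0
tool-y yaw rel caddy x -0.05
dx dy dz cm [-0.04  0.07  0.04] twist -0.05
```

```bash

python3 -m pendant '[{"dx":0,"dy":0.05,"dz":0,"twist":0},{"dx":0,"dy":0.05,"dz":0,"twist":0},{"dx":0,"dy":0.05,"dz":0,"twist":0},{"dx":0,"dy":0.05,"dz":0,"twist":0},{"dx":0,"dy":0.05,"dz":0,"twist":0},{"dx":0,"dy":0.05,"dz":0,"twist":0}]' 0 40| grep contact; python3 to.py -34.6 -148.5 19 0; python3 sh.py
```

```text
contact_force: [0.4, 0.4, 3.1]
t 21.82 local now -33.7 -148.7 21.3 F [0.41 0.35 3.05] open 0.367 grip 40.00259757041931
tool-y yaw rel caddy x -0.05
dx dy dz cm [ 0.02 -0.09  0.23] twist -0.05
box (0.828, array([-0.11,  0.56], dtype=float32)) track (1.0, array([ 0.02, -0.01], dtype=float32))
box (0.828, array([-0.13,  0.58], dtype=float32)) track (1.0, array([ 0.01, -0.01], dtype=float32))Traceback (most recent call last):
  File "sh.py", line 11, in <module>
    s=np.load("side0.npz")["img"];b=cam("side")["img"];print("side box",ecc(s,b,(203,228,282,325)),"track",ecc(s,b,(225,272,300,345)));cv2.imwrite("pics/s2.png",cv2.resize(b[180:290,220:360,::-1],None,fx=4,fy=4,interpolation=cv2.INTER_CUBIC))
                                                                        ~~~^^^^^^^^^^^^^^^^^^^^^^^
  File "sh.py", line 5, in ecc
    cc,W=cv2.findTransformECC(f(a),f(b),W,cv2.MOTION_TRANSLATION,(3,200,1e-5),None,3); return round(cc,3),W[:,2].round(2)
         ~~~~~~~~~~~~~~~~~~~~^^^^^^^^^^^^^^^^^^^^^^^^^^^^^^^^^^^^^^^^^^^^^^^^^^^^^^^^
cv2.error: OpenCV(4.12.0) /io/opencv/modules/video/src/ecc.cpp:589: error: (-7:Iterations do not converge) The algorithm stopped before its convergence. The correlation is going to be minimized. Images may be uncorrelated or non-overlapped in function 'findTransformECC'
```

```bash

python3 -m pendant '[{"dx":0,"dy":0,"dz":-0.45,"twist":0},{"dx":0.05,"dy":0,"dz":-0.9,"twist":0},{"dx":0.18,"dy":0,"dz":-1.75,"twist":0},{"dx":0.4,"dy":0,"dz":-2.6,"twist":0},{"dx":0.7,"dy":0,"dz":-3.4,"twist":0}]' | grep contact; python3 to.py -34.6 -137.6 61.7 0
```

```text
contact_force: [0.4, -7.1, -9.1]
t 22.6 local now -36.9 -142.3 51.4 F [ 0.38 -7.14 -9.14] open 0.366 grip 40.38219094276428
tool-y yaw rel caddy x 0.0
dx dy dz cm [ 0.47  0.23 -1.03] twist 0.0
```

```bash

python3 -m pendant '[{"dx":0.2,"dy":0.1,"dz":-0.3,"twist":0},{"dx":0.4,"dy":0.2,"dz":-0.6,"twist":0},{"dx":0.6,"dy":0.25,"dz":-0.9,"twist":0}]' | grep contact; python3 to.py -34.6 -128.2 77.3 0
```

```text
contact_force: [-2.0, -10.3, -7.2]
t 22.98 local now -34.3 -137.6 60.9 F [ -2.05 -10.29  -7.23] open 0.366 grip 40.22060573101044
tool-y yaw rel caddy x 0.03
dx dy dz cm [ 0.93 -0.03 -1.65] twist 0.03
```

```bash

python3 -m pendant '[{"dx":0.0,"dy":0,"dz":-0.3,"twist":0},{"dx":0.2,"dy":0,"dz":-0.6,"twist":0},{"dx":0.4,"dy":0,"dz":-0.9,"twist":0}]' | grep contact; python3 to.py -34.6 -128.2 77.3 0
```

```text
contact_force: [0.2, -6.0, -8.9]
t 23.35 local now -34.4 -132.3 69.5 F [ 0.15 -5.97 -8.85] open 0.363 grip 40.29903709888458
tool-y yaw rel caddy x -0.01
dx dy dz cm [ 0.41 -0.03 -0.78] twist -0.01
```

```bash

python3 -m pendant '[{"dx":0.2,"dy":0,"dz":-0.3,"twist":0},{"dx":0.4,"dy":0,"dz":-0.6,"twist":0},{"dx":0.5,"dy":0,"dz":-0.8,"twist":0},{"dx":0.5,"dy":0,"dz":-0.8,"twist":0}]' | grep contact; python3 to.py -34.6 -128.2 77.3 0
```

```text
contact_force: [-0.9, -2.6, -10.7]
t 23.85 local now -33.9 -125.7 78.2 F [ -0.91  -2.57 -10.67] open 0.359 grip 40.41957378387451
tool-y yaw rel caddy x -0.02
dx dy dz cm [-0.25 -0.07  0.09] twist -0.02
```

```bash

python3 -m pendant '[{"dx":0.05,"dy":-0.05,"dz":-0.1,"twist":0},{"dx":0.1,"dy":-0.05,"dz":-0.2,"twist":0}]' | grep contact; python3 to.py
python3 -m pendant '[{"dx":0.05,"dy":0,"dz":-0.1,"twist":0},{"dx":0.05,"dy":0,"dz":-0.1,"twist":0}]' | grep contact; python3 to.py -35 -128 78 0
```

```text
contact_force: [-1.0, 1.6, -14.0]
t 24.1 local now -33.7 -123.7 80.8 F [ -0.99   1.56 -13.99] open 0.359 grip 40.66692531108856
tool-y yaw rel caddy x -0.06
contact_force: [-0.8, 4.0, -17.1]
t 24.35 local now -33.4 -122.9 82.1 F [ -0.8    4.02 -17.09] open 0.36 grip 40.88459014892578
tool-y yaw rel caddy x -0.04
dx dy dz cm [-0.51 -0.16  0.4 ] twist -0.04
```

```bash

python3 -m pendant '[{"dx":-0.05,"dy":-0.05,"dz":0.2,"twist":0},{"dx":-0.1,"dy":-0.1,"dz":0.4,"twist":0},{"dx":-0.1,"dy":-0.1,"dz":0.4,"twist":0}]' | grep contact; python3 to.py; python3 -W ignore - <<'E'
import chk; from h import *
import numpy as np
t=[cam("top") for _ in range(2)]
P=np.nanmedian([cloud(c) for c in t],0);P0=np.load("top0.npz")["P"]
def rear(P):
    L=np.stack([(P[...,:2]-chk.O)@chk.X,(P[...,:2]-chk.O)@chk.Y],-1)*1000;Z=P[...,2]*1000
    m=(abs(Z-89.5)<6)&(abs(L[...,0])<80)&(L[...,1]>-57)&(L[...,1]<50)
    r=[]
    for y in range(-50,-20,4):
        b=m&(abs(L[...,1]-y)<3)
        if b.any(): r.append(L[...,0][b].max())
    return np.round(r,1),np.median(r)
print(rear(P0),rear(P))
c=cam("side");P=cloud(c)
L=np.stack([(P[...,:2]-chk.O)@chk.X*1000,(P[...,:2]-chk.O)@chk.Y*1000,P[...,2]*1000],-1)
def rs(P):
    L=np.stack([(P[...,:2]-chk.O)@chk.X*1000,(P[...,:2]-chk.O)@chk.Y*1000,P[...,2]*1000],-1)
    m=(abs(L[...,1]+55)<5)&(L[...,2]>30)&(L[...,2]<80)&(abs(L[...,0])<80); return m.sum(),np.percentile(L[m][:,0],99),L[m][:,0].max()
print(rs(np.load("side0.npz")["P"]),rs(P))
b=c["img"];cv2.imwrite("pics/s3.png",cv2.resize(b[170:290,220:360,::-1],None,fx=4,fy=4,interpolation=cv2.INTER_CUBIC))
E
```

```text
contact_force: [-0.5, 10.5, -6.6]
t 24.73 local now -32.2 -123.4 81.3 F [-0.54 10.47 -6.62] open 0.362 grip 41.81421160697937
tool-y yaw rel caddy x -0.07
(array([59.6, 58.9, 58.3, 58. , 59.3, 59.6, 59.1, 58.8]), np.float64(59.024145995057225)) (array([61.2, 61.1, 60.7, 60.2, 62.1, 62.1, 61.4, 61. ]), np.float64(61.15647215531983))
(np.int64(577), np.float64(59.858003414614345), np.float64(60.31271205219729)) (np.int64(524), np.float64(62.53709026184087), np.float64(62.83406944796329))
```

View pics/s3.png

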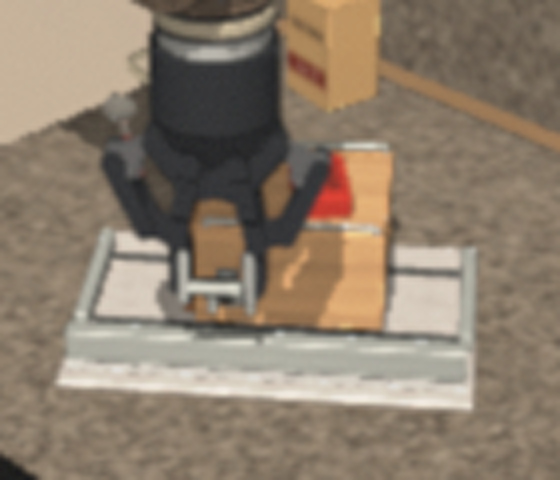

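The side crop shows the pedal held fully up, with the tread at (215,290) between the pads. The caddy is about 2.3 mm forward of its spot, so I'll ease it back while I still hold it.

```bash

python3 -m pendant '[{"dx":0.1,"dy":-0.1,"dz":0,"twist":0},{"dx":0.2,"dy":-0.2,"dz":0,"twist":0},{"dx":0.25,"dy":-0.25,"dz":0.05,"twist":0},{"dx":0.25,"dy":-0.25,"dz":0.05,"twist":0},{"dx":0.25,"dy":-0.25,"dz":0.05,"twist":0}]' | grep contact; python3 to.py
```

```text
contact_force: [1.0, 6.1, -4.4]
t 25.5 local now -34.1 -123.4 81.3 F [ 1.02  6.09 -4.45] open 0.36 grip 41.92872405052185
tool-y yaw rel caddy x -0.06
```

```bash

python3 -m pendant '[{"dx":0.1,"dy":-0.05,"dz":0.05,"twist":0},{"dx":0.2,"dy":-0.05,"dz":0.05,"twist":0},{"dx":0.2,"dy":-0.05,"dz":0.05,"twist":0}]' | grep contact; python3 to.py; cat > rs.py <<'E'
import chk; from h import *
def rs(P):
    L=np.stack([(P[...,:2]-chk.O)@chk.X*1000,(P[...,:2]-chk.O)@chk.Y*1000,P[...,2]*1000],-1)
    m=(abs(L[...,1]+55)<5)&(L[...,2]>30)&(L[...,2]<80)&(abs(L[...,0])<80); return np.percentile(L[m][:,0],99).round(2),L[m][:,0].max().round(2)
if __name__=="__main__": print(rs(np.load("side0.npz")["P"]),rs(cloud(cam("side"))))
E
python3 -W ignore rs.py
```

```text
contact_force: [0.4, -0.9, 1.8]
t 25.88 local now -34.3 -123.4 81.2 F [ 0.37 -0.88  1.81] open 0.357 grip 42.45207488536835
tool-y yaw rel caddy x -0.04
(np.float64(59.86), np.float64(60.31)) (np.float64(59.44), np.float64(60.22))
```

```bash

python3 -m pendant '[{"dx":0,"dy":0,"dz":0,"twist":0},{"dx":0,"dy":0,"dz":0,"twist":0},{"dx":0,"dy":0,"dz":0,"twist":0},{"dx":0,"dy":0,"dz":0,"twist":0}]' 60 20 | grep contact; python3 to.py;python3 -W ignore rs.py
```

```text
contact_force: [0.1, -0.4, -0.2]
t 26.43 local now -36.3 -121.4 78.4 F [ 0.14 -0.37 -0.23] open 0.604 grip 0.0
tool-y yaw rel caddy x -0.05
(np.float64(59.86), np.float64(60.31)) (np.float64(59.87), np.float64(60.32))
```

```bash

python3 -m pendant '[{"dx":-0.2,"dy":0.1,"dz":-1,"twist":0},{"dx":-0.4,"dy":0.1,"dz":-2.5,"twist":0},{"dx":-0.5,"dy":0.1,"dz":-4,"twist":0},{"dx":-0.5,"dy":0.1,"dz":-8,"twist":0},{"dx":-6,"dy":0,"dz":-12,"twist":0},{"dx":-12,"dy":-3,"dz":-14,"twist":0},{"dx":-17,"dy":-6,"dz":-14,"twist":0},{"dx":-17,"dy":-6,"dz":-14,"twist":0}]' | grep contact; python3 to.py;python3 -W ignore rs.py; python3 -W ignore - <<'E'
import chk; from h import *
c=cam("top");P=cloud(c);print(chk.meas(P))
L=np.stack([(P[...,:2]-chk.O)@chk.X*1000,(P[...,:2]-chk.O)@chk.Y*1000,P[...,2]*1000],-1)
def tr(P):
    L=np.stack([(P[...,:2]-chk.O)@chk.X*1000,(P[...,:2]-chk.O)@chk.Y*1000,P[...,2]*1000],-1)
    m=(L[...,1]<-115)&(L[...,1]>-145)&(abs(L[...,0]+35)<25)&(L[...,2]>60)&(L[...,2]<120);return m.sum(),L[m].mean(0).round(1)
print(tr(np.load("top0.npz")["P"]),tr(P))
cv2.imwrite("pics/t4.png",cv2.resize(c["img"][140:290,215:365,::-1],None,fx=4,fy=4,interpolation=cv2.INTER_CUBIC)[:600,:800])
E
```

```text
contact_force: [0.8, 1.0, -0.0]
t 27.48 local now -97.9 -295.1 220.8 F [ 0.84  1.03 -0.02] open 0.599 grip 0.0
tool-y yaw rel caddy x -0.33
(np.float64(59.86), np.float64(60.31)) (np.float64(59.83), np.float64(60.24))
(array([-67.8, -67.9]), 22, 22)
(np.int64(198), array([ -35.2, -129.1,  100.2])) (np.int64(204), array([ -35.3, -130.5,   97.8]))
```

View pics/t4.png

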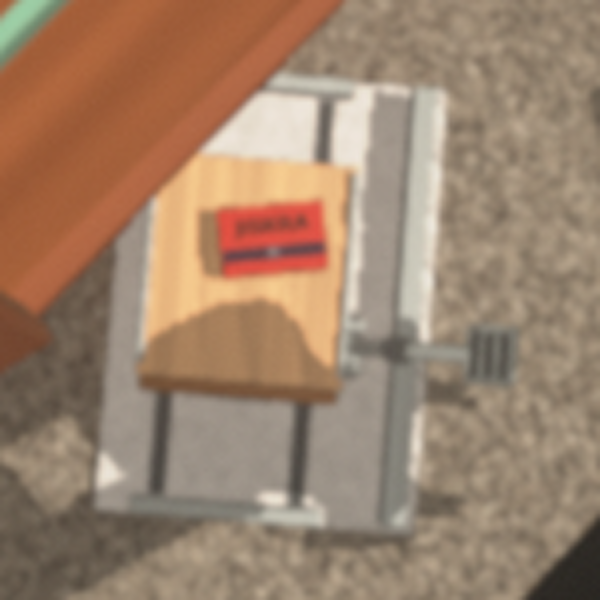

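The top crop shows the drawer flush and the caddy on its spot, with the tread at (490,355). The tread reads about 2 mm low, so I'll measure it again with averaging.

```bash
python3 -W ignore - <<'E'
import chk; from h import *
def tr(P):
    L=np.stack([(P[...,:2]-chk.O)@chk.X*1000,(P[...,:2]-chk.O)@chk.Y*1000,P[...,2]*1000],-1)
    o=[]
    m=(L[...,1]<-118)&(L[...,1]>-145)&(abs(L[...,0]+35)<13)&(L[...,2]>70)&(L[...,2]<120)
    p=np.polyfit(L[m][:,1],L[m][:,2],1); return m.sum(),np.median(L[m],0).round(1),"slope deg",np.degrees(np.arctan(-p[0])).round(1),"z at -128",np.polyval(p,-128).round(1),"outer ly",np.percentile(L[m][:,1],2).round(1)
for n in("top","side"):
    print(n,tr(np.load(n+"0.npz")["P"]))
    for _ in range(2): print(tr(cloud(cam(n))))
E
```

```text
top (np.int64(156), array([ -34.9, -130.3,  101.1]), 'slope deg', np.float64(27.2), 'z at -128', np.float64(99.8), 'outer ly', np.float64(-142.0))
(np.int64(162), array([ -35. , -130.7,   98.7]), 'slope deg', np.float64(23.0), 'z at -128', np.float64(97.1), 'outer ly', np.float64(-143.3))
(np.int64(164), array([ -34.8, -130.7,   98.4]), 'slope deg', np.float64(24.5), 'z at -128', np.float64(97.3), 'outer ly', np.float64(-143.0))
side (np.int64(39), array([ -34.3, -139.1,  104.5]), 'slope deg', np.float64(15.9), 'z at -128', np.float64(101.7), 'outer ly', np.float64(-142.7))
(np.int64(45), array([ -34.6, -140. ,  102.8]), 'slope deg', np.float64(13.6), 'z at -128', np.float64(99.5), 'outer ly', np.float64(-143.9))
(np.int64(45), array([ -34.6, -139.9,  102.5]), 'slope deg', np.float64(12.9), 'z at -128', np.float64(99.4), 'outer ly', np.float64(-144.5))
```

The pedal sits about 0.05 rad below fully up. My sideways unloading probably pulled it down. I'll regrip and lift to the stop again.

```bash

python3 -m pendant '[{"dx":5,"dy":2,"dz":0,"twist":-0.3},{"dx":10,"dy":4,"dz":0,"twist":-0.3},{"dx":15,"dy":6.3,"dz":2,"twist":-0.3},{"dx":16.6,"dy":6.3,"dz":6,"twist":-0.3},{"dx":16.6,"dy":6.3,"dz":8,"twist":-0.3},{"dx":16.6,"dy":6.3,"dz":8,"twist":-0.3}]' 60 40 | grep contact; python3 to.py -35 -130 75 0
```

```text
contact_force: [0.2, 0.5, 0.6]
t 28.52 local now -34.1 -124.8 136.7 F [0.19 0.54 0.57] open 0.597 grip 0.0
tool-y yaw rel caddy x 0.29
dx dy dz cm [-0.53 -0.07  6.16] twist 0.29
```

```bash

python3 -m pendant '[{"dx":-0.5,"dy":-0.1,"dz":1.5,"twist":0.3},{"dx":-0.5,"dy":-0.1,"dz":3.5,"twist":0.3},{"dx":-0.5,"dy":-0.1,"dz":5,"twist":0.3},{"dx":-0.5,"dy":-0.1,"dz":6.1,"twist":0.3},{"dx":-0.5,"dy":-0.1,"dz":6.1,"twist":0.3},{"dx":-0.5,"dy":-0.1,"dz":6.1,"twist":0.3}]' | grep contact; python3 to.py -35 -130 75 0
```

```text
contact_force: [0.3, -0.4, 0.3]
t 29.27 local now -33.7 -130.6 78.1 F [ 0.32 -0.38  0.32] open 0.597 grip 0.0
tool-y yaw rel caddy x -0.04
dx dy dz cm [ 0.06 -0.13  0.31] twist -0.04
```

```bash

python3 -m pendant '[{"dx":0,"dy":-0.1,"dz":0.3,"twist":0},{"dx":0,"dy":-0.1,"dz":0.3,"twist":0}]' | grep contact; python3 to.py -35 -130 75 0
python3 -m pendant '[{"dx":0,"dy":0,"dz":0,"twist":0},{"dx":0,"dy":0,"dz":0,"twist":0},{"dx":0,"dy":0,"dz":0,"twist":0},{"dx":0,"dy":0,"dz":0,"twist":0},{"dx":0,"dy":0,"dz":0,"twist":0}]' 0 40 | grep contact; python3 to.py -35 -130 75 0;python3 -W ignore rs.py
```

```text
contact_force: [0.3, -0.2, 0.6]
t 29.52 local now -35.1 -130.4 74.8 F [ 0.28 -0.15  0.55] open 0.6 grip 0.0
tool-y yaw rel caddy x -0.04
dx dy dz cm [ 0.04  0.01 -0.02] twist -0.04
contact_force: [-0.2, 1.4, 2.6]
t 30.15 local now -34.8 -130.6 75.0 F [-0.22  1.38  2.64] open 0.362 grip 39.94730472564697
tool-y yaw rel caddy x -0.04
dx dy dz cm [ 0.06 -0.02  0.  ] twist -0.04
(np.float64(59.86), np.float64(60.31)) (np.float64(59.98), np.float64(60.17))
```

```bash

python3 -m pendant '[{"dx":0.07,"dy":0,"dz":-0.15,"twist":0},{"dx":0.14,"dy":0,"dz":-0.3,"twist":0},{"dx":0.2,"dy":0,"dz":-0.4,"twist":0}]' | grep contact; python3 to.py
python3 -m pendant '[{"dx":0.07,"dy":0,"dz":-0.1,"twist":0},{"dx":0.12,"dy":0,"dz":-0.2,"twist":0}]' | grep contact; python3 to.py
```

```text
contact_force: [-0.2, -5.8, -9.4]
t 30.57 local now -36.2 -129.2 76.8 F [-0.19 -5.75 -9.41] open 0.363 grip 40.255717635154724
tool-y yaw rel caddy x -0.02
contact_force: [0.3, -10.3, -15.2]
t 30.82 local now -37.1 -128.8 77.4 F [  0.31 -10.28 -15.22] open 0.365 grip 40.7669198513031
tool-y yaw rel caddy x -0.02
```

```bash

python3 -m pendant '[{"dx":-0.05,"dy":0.1,"dz":0.1,"twist":0},{"dx":-0.1,"dy":0.25,"dz":0.15,"twist":0},{"dx":-0.1,"dy":0.25,"dz":0.15,"twist":0}]' | grep contact; python3 to.py; python3 -W ignore rs.py
```

```text
contact_force: [-1.5, -5.9, -8.7]
t 31.2 local now -34.0 -128.7 77.3 F [-1.46 -5.88 -8.72] open 0.365 grip 41.44651651382446
tool-y yaw rel caddy x -0.02
(np.float64(59.86), np.float64(60.31)) (np.float64(59.95), np.float64(61.68))
```

```bash

python3 -m pendant '[{"dx":-0.05,"dy":-0.07,"dz":0.1,"twist":0},{"dx":-0.05,"dy":-0.07,"dz":0.1,"twist":0}]' | grep contact; python3 to.py
python3 -m pendant '[{"dx":0,"dy":0,"dz":0,"twist":0},{"dx":0,"dy":0,"dz":0,"twist":0},{"dx":0,"dy":0,"dz":0,"twist":0},{"dx":0,"dy":0,"dz":0,"twist":0}]' 60 20 | grep contact; python3 to.py;python3 -W ignore rs.py
```

```text
contact_force: [-1.2, -4.4, -6.7]
t 31.5 local now -34.0 -128.8 77.3 F [-1.17 -4.44 -6.72] open 0.365 grip 41.60760283470154
tool-y yaw rel caddy x -0.03
contact_force: [-0.2, 0.2, -0.3]
t 32.0 local now -33.0 -128.6 78.6 F [-0.2   0.19 -0.3 ] open 0.599 grip 0.0
tool-y yaw rel caddy x -0.04
(np.float64(59.86), np.float64(60.31)) (np.float64(59.93), np.float64(61.69))
```

```bash

python3 -m pendant '[{"dx":-0.2,"dy":-0.2,"dz":-1,"twist":0},{"dx":-0.2,"dy":-0.2,"dz":-2.5,"twist":0},{"dx":-0.2,"dy":-0.2,"dz":-4,"twist":0},{"dx":-0.2,"dy":-0.2,"dz":-8,"twist":0},{"dx":-6,"dy":-1,"dz":-12,"twist":0},{"dx":-12,"dy":-3,"dz":-14,"twist":0},{"dx":-17,"dy":-6,"dz":-14,"twist":0},{"dx":-17,"dy":-6,"dz":-14,"twist":0}]' | grep contact; python3 to.py;python3 -W ignore rs.py; python3 -W ignore - <<'E'
import chk,sh; from h import *
def tr(P):
    L=np.stack([(P[...,:2]-chk.O)@chk.X*1000,(P[...,:2]-chk.O)@chk.Y*1000,P[...,2]*1000],-1)
    m=(L[...,1]<-118)&(L[...,1]>-145)&(abs(L[...,0]+35)<13)&(L[...,2]>70)&(L[...,2]<120)
    p=np.polyfit(L[m][:,1],L[m][:,2],1); return m.sum(),np.median(L[m],0).round(1),np.degrees(np.arctan(-p[0])).round(1),np.polyval(p,-128).round(1)
for n in("top","side"):
    print(n,tr(np.load(n+"0.npz")["P"]))
    for _ in range(2): c=cam(n);print(tr(cloud(c)))
    if n=="top": print(chk.meas(cloud(c)),sh.ecc(np.load("top0.npz")["img"],c["img"],(183,216,262,306)))
E
```

```text
contact_force: [0.6, -0.2, -0.5]
t 33.05 local now -95.0 -302.4 220.3 F [ 0.61 -0.19 -0.49] open 0.601 grip 0.0
tool-y yaw rel caddy x -0.33
(np.float64(59.86), np.float64(60.31)) (np.float64(60.03), np.float64(61.72))
top (np.int64(156), array([ -34.9, -130.3,  101.1]), np.float64(27.2), np.float64(99.8))
(np.int64(154), array([ -35.1, -130.5,  101.3]), np.float64(25.4), np.float64(99.9))
(np.int64(156), array([ -34.9, -130.5,  101. ]), np.float64(25.9), np.float64(99.8))
(array([-67.6, -67.6]), 22, 22) (0.948, array([ 0.04, -0.26], dtype=float32))
side (np.int64(39), array([ -34.3, -139.1,  104.5]), np.float64(15.9), np.float64(101.7))
(np.int64(38), array([ -35.1, -138.9,  104.6]), np.float64(14.8), np.float64(101.9))
(np.int64(37), array([ -34.8, -138.9,  104.5]), np.float64(13.4), np.float64(102.2))
```

The pedal is back at its starting height. The drawer is home and the caddy is within about 0.5 mm of its spot, so I'll hand in.

```bash
python3 -c "
from plant import ctrl
print(ctrl.sign_off())"
```

```text
the job is handed in; nothing more can be done
None
```

The job is handed in at about 33 s: brake pressed at about 13.5 N, drawer pushed onto its hard stop, and pedal lifted fully up (on a second lift), with the caddy measured about 0.5 mm from its spot at the end (2–3 mm off while I held it by the pedal, then eased back).

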